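# Move the clip-on thermometer to the staining trough

## Task

The rack of slides is next to be warmed, so move the clip-on thermometer from the rim of the empty glass trough to a free stretch of rim on the trough that holds the slides: squeeze its two handles to open the sprung jaws, lift it off, push it well down over the edge with the stem hanging inside the trough, and let it close and grip the glass by itself. The stem must hang clear of the slides and of the trough's floor; leave the slides, both troughs and everything else standing where they are.

Things in the scene. Friction and masses are not known exactly. Their poses are not given: they have to be found in the camera images.
- clip_body (a point): Sprung thermometer clip (loose, about 60 g), like a 21 mm wide clothes peg standing jaws down: two steel levers on a pin. Point on the mid-plane of the wall it grips, at rim height as found, 12 mm below the pin. Axes of the lever with the thermometer: x across the wall to the stem's side, y along the wall, z up as found. Rubber-lined jaws from z = -24 to -8 mm.
- clip_handles (a point): Midway between the clip's two black ribbed handles, 30 mm above clip_body, same axes. They run from z = 12 to 51 mm of clip_body, flaring up to 41 mm over their tops (x = +-20 mm); fully squeezed they are parallel, about 18 mm over the grips. Squeeze across x, fingers overlapping the handles' upper 25 mm: about 5 N to begin, 11 N fully.
- clip_pivot (a point): Middle of the clip's pin, same axes, 12 mm above clip_body. Pin and coil (radius 4.5 mm) stop the rim from entering more than 7 mm above clip_body. When squeezed from both sides the pin stays midway between the fingers and each lever tilts by half the joint angle about y, the stem's lower end swinging away from the other jaw.
- dial (a point): Centre of the thermometer's dial, a 28 mm steel-rimmed disc with a white face up, 9 mm thick; at (9.5, 34, 20) mm in clip_body's axes, beside the handles and lower than them.
- stem_tip (a point): Lower end of the thermometer's steel stem (4.4 mm thick), at (9.5, 34, -50) mm in clip_body's axes.
- clip_lever (a joint): Opening angle of the clip, rad: 0 with the jaws parallel on a 4 mm wall (as found), -0.11 shut on nothing, 0.60 fully squeezed (25 mm between the jaw tips, 11 mm at rim height). A spring always drives it shut; the jaws grip a wall with about 6 N.
- trough_slides: Rectangular glass trough (loose, 0.7 kg) that holds the rack of slides: outside 100 mm (x) by 150 mm (y) by 70 mm high, walls and floor 4 mm thick, rim flat and square. Origin at the centre of its underside, z up. The rack stands against its +x half; the side at -x (towards the robot, within 0.4 rad) is free inside for 45 mm, so there is room for the stem there.
- trough_empty: The other glass trough, of the same make, 100 x 150 x 70 mm, empty; same axes. At the start the clip sits on its -x wall (mid-plane at x = -48 mm), stem inside.
- slides_center (a point): Centre of the seven glass slides in their black plastic rack (loose): a block of 44 mm (x) by 84 mm (y), its top 35 mm above the table; at about (22, 0, 20.5) mm (y within 6 mm) in trough_slides.
- dropper_bottle: Bystander: brown dropper bottle 31 mm wide, 86 mm high, between the troughs. Origin under its centre.
- slide_carton: Bystander: small carton 78 x 28 x 20 mm, near the table's front edge. Origin under its centre.
- glass_beaker: Bystander: glass beaker 57 mm wide, 66 mm high, behind the troughs. Origin under its centre.
- flask_left: Bystander: square white-capped sample flask 50 x 43 x 87 mm, behind, on the left. Origin under its centre.
- flask_right: Bystander: another such flask, behind, on the right. Origin under its centre.
- ink_bottle: Bystander: small black bottle 20 x 30 x 54 mm, behind. Origin under its centre.
- tissue_box: Bystander: flat carton 70 x 110 x 18 mm, at the right. Origin under its centre.
- slide_rack: The black plastic rack with the seven slides itself (loose, 120 g): origin at the centre of its underside, on the trough's floor; same axes as trough_slides.

How it is judged:
By the outcome, as a careful person would: the job done as asked, in the order asked, and still so for the second after the job is handed in, with the robot touching nothing.
It also fails if it takes over 42 s, if anything falls off the work surface, if the arm or the gripper's body presses on something with over 40 N, if the wrist force passes 120 N, or if a joint passes its speed limit or range.

## Robot

A 6-joint arm with a two-finger parallel gripper is mounted at the origin on a cart in front of the work surface, level with it; the furniture and walls round the work are solid. World frame = base frame: x ahead of the robot, y to its left, z up, the work surface at z = 0. Lengths are in mm, angles in rad, forces in N, time in s.
With the tool pointing down it reaches from about 400 to 925 mm from the base axis. Payload 12.5 kg.
Tool frame: the origin (TCP) lies at the centre of the arm's flange, where the gripper is bolted on; the fingertips stand 190 mm ahead of it and the grasp point (between the pads) lies env.grip_point_offset ahead of it (env.grip_point_offset is the distance from the TCP to the grasp point, in mm); z points along the fingers, x is the direction in which the jaws open and shut, and the axes are right-handed (so a half turn about z gives the same grasp; the last joint's range is limited). The gripper opens to 95 mm and grips with 3 to 60 N. Pads are 20 mm wide; open, the fingers measure 119 mm over their backs; the gripper's body (75 mm by 180 mm) begins 59 mm behind the grasp point.
Start: joints at [-1.376, 0.491, 1.559, -0, 1.092, -0.106], TCP at [185.197, -596.931, 404.761] pointing down, gripper open.
Joint ranges: [-3.1, 3.1], [-0.84, 2.19], [0.05, 2.79], [-1.13, 4.28], [0.06, 2.93], [-2.69, 2.69]. Speed limits (rad/s): [2.22, 2.22, 2.79, 3.14, 3.14, 3.14].

## Interface

Orientations are given as [roll, pitch, yaw] about the fixed x, y, z axes, in that order (R = Rz(yaw) Ry(pitch) Rx(roll)).
In Python, from cell import state, read_camera, camera_model, job_done, env gives the robot as it stands.
- The arm moves only by the tool arm_command, never from a script. Its argument "steps" is a list of rows, each a list of 6 numbers: the shift along the tool's x, y, z in cm, then the turn, a rotation vector about the tool's x, y, z in degrees. In form: [[dx, dy, dz, rx, ry, rz], ...]. A call has 1 to 12 rows; each row is the pose to reach, as a shift and turn from the pose commanded when the call began, along the tool's axes at that moment; what a row does not reach only later rows make up. A row lasts 1/12 s, in which the tool goes at most 41.7 mm and 7.16 degrees, less where a joint would pass 70% of its speed; a pose out of reach is approached as far as the arm can. A call with a gripper value outside its range is refused whole. "jaw" is the finger opening in cm, from 0 to 9.51, set as the call begins (left out, the last holds). The fingers move at their own pace and stop on an object; the grip force is fixed at half the most. Time passes only in rows, so rows that repeat a pose let the fingers close. It gives the time, the measured TCP pose, the force and the opening at its end, in the units of the state.
- state(): the state, without advancing time (a new reading comes with each control period).
- read_camera(name): name is "scene" or "top" or "wrist"; returns the picture (400x640x3 uint8, red, green, blue); there is no depth.
- camera_model(name): a dict with "K" (3x3 intrinsics, pixels), "xyz" and "rotation" of the camera in the world. Camera axes: x right, y up, looking along -z (the intrinsics and any distortion apply to the point x, -y, -z); pixel columns grow to the right and rows downward; lengths in mm; the calibration is good to about 2 mm. A picture is of the moment at which its call begins: read the wrist's pose just before it. camera_model takes no time and is no camera call; for the wrist camera it gives the pose at the moment of the call.
- job_done(): hands the job in, once; it reports no verdict.
The state is a dict: "t": time; "joints": joint angles; "qvel": joint speeds; "tau": joint torques, N m; "eef_pos": TCP position; "tcp_rot": TCP orientation; "ft_force": force on the tool from outside, world axes, zero at the start; "moment": the same for the moment, N m; "opening": opening from 0.0 (shut) to 1.0 (fully open).
Only numpy, scipy, OpenCV 4.12 (cv2) and the standard library are available. Lean on these libraries where they do the work, as an engineer would, in place of code of your own. Each camera call takes 0.05 s, during which the arm holds its last target. There are 200 camera calls.

## Working session

There is one attempt and no reset: what is moved stays moved. The work goes in short steps, Python scripts to look and compute and a tool call to move; the robot and the scene stay as the last step left them, time stands still between calls to the robot, and variables do not carry over. Pictures are saved under pics/ and viewed, about 8 in all and at most 12, crops included, and the job is handed in when it is done.

Besides the shell and the picture viewer there is one more tool, called after "Emit:" as name([rows], argument=value, ...), one row to a line, values as JSON. arm_command: Moves the arm, as the interface text tells. Its arguments: {"type":"object","properties":{"steps":{"type":"array"},"jaw":{"type":"number"}},"required":["steps"]}

```bash
ls; mkdir -p pics; python3 - <<'E'
from cell import *
import cv2,numpy as np
print(state()); print(env.grip_point_offset)
for n in ("scene","top"):
    m=camera_model(n); print(n,m)
    cv2.imwrite(f"pics/{n}0.png",read_camera(n)[:,:,::-1])
E
```

```text
pics
{'t': 0.0, 'joints': array([-1.37557987e+00,  4.91554491e-01,  1.55946263e+00, -2.82040917e-05,
        1.09169721e+00, -1.05606557e-01]), 'qvel': array([ 0.00123933, -0.00067875, -0.00046906, -0.00140934,  0.00095272,
       -0.00059642]), 'tau': array([ 4.31443568e-04, -6.12628484e+01, -2.58177316e+01,  6.92570396e-02,
        4.82808065e-02, -1.60431714e-04]), 'eef_pos': array([ 185.19986644, -596.89059516,  404.16024209]), 'tcp_rot': array([-3.14149929e+00,  1.11806132e-03, -1.26996025e+00]), 'ft_force': array([-0.6897739 , -0.2535031 , -0.34670601]), 'moment': array([-0.06004637, -0.02867015,  0.01279174]), 'opening': 0.9992983408916347}
171.3
scene {'K': array([[482.03601173,   0.        , 322.91546895],
       [  0.        , 482.03601173, 191.9197477 ],
       [  0.        ,   0.        ,   1.        ]]), 'xyz': array([-361.55310911,  540.75663236,  807.47260438]), 'rotation': array([ 1.00341095, -0.02059933, -2.12935177])}
top {'K': array([[487.12392993,   0.        , 316.93045383],
       [  0.        , 487.12392993, 201.73668644],
       [  0.        ,   0.        ,   1.        ]]), 'xyz': array([ 348.40172169,  -52.40251923, 1230.41748025]), 'rotation': array([ 0.17917193, -0.00369408, -1.58941824])}
```

View pics/top0.png

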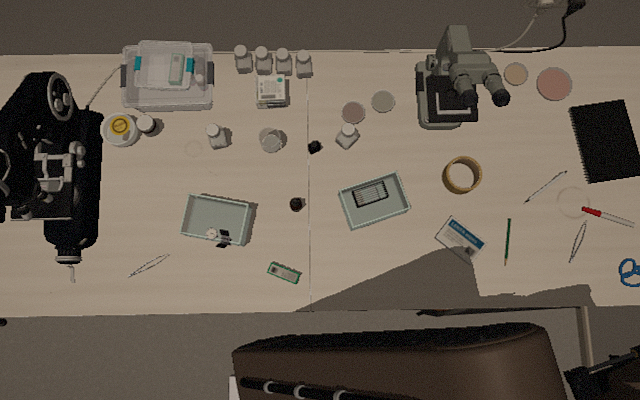

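View pics/scene0.png

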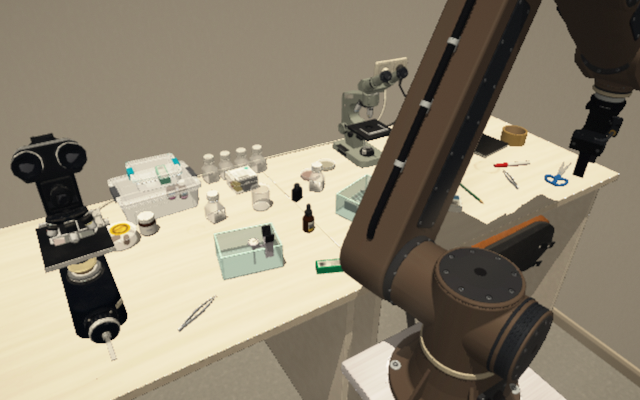

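The top view shows the empty trough at about (217,219) with the clip on its near wall at (222,238). The slides trough is at (375,200), the dropper bottle at (297,204) and the carton at (285,272). The scene view agrees, with the clip at (266,238).

```bash
cat > h.py <<'E'
import numpy as np, cv2
from scipy.spatial.transform import Rotation as R
from cell import *
def ray(m,uv,z):
    K=m["K"]; d=np.array([(uv[0]-K[0,2])/K[0,0],-(uv[1]-K[1,2])/K[1,1],-1])
    d=R.from_euler('xyz',m["rotation"]).as_matrix()@d; o=np.array(m["xyz"])
    return o+d*(z-o[2])/d[2]
def proj(m,p):
    c=R.from_euler('xyz',m["rotation"]).as_matrix().T@(np.array(p)-m["xyz"]); K=m["K"]
    return np.array([K[0,2]+K[0,0]*c[0]/-c[2],K[1,2]-K[1,1]*c[1]/-c[2]])
E
python3 - <<'E'
from h import *
im=cv2.imread("pics/top0.png"); m=camera_model("top")
c=im[165:255,172:422]; cv2.imwrite("pics/crop0.png",cv2.resize(c,None,fx=3.2,fy=3.2,interpolation=cv2.INTER_CUBIC))
for n,uv,z in [("clip",(222,237),97),("eA",(188,194),70),("eB",(254,203),70),("eC",(249,245),70),("eD",(181,235),70),("sA",(338,191),70),("sB",(404,172),70),("sC",(411,209),70),("sD",(348,229),70),("bottle",(296,204),80)]: print(n,ray(m,uv,z).round(0))
E
```

```text
clip [474. 163.  97.]
eA [583. 252.  70.]
eB [558.  92.  70.]
eC [457. 103.  70.]
eD [484. 266.  70.]
sA [ 584. -112.   70.]
sB [ 629. -275.   70.]
sC [ 537. -288.   70.]
sD [ 491. -134.   70.]
bottle [552. -10.  80.]
```

View pics/crop0.png

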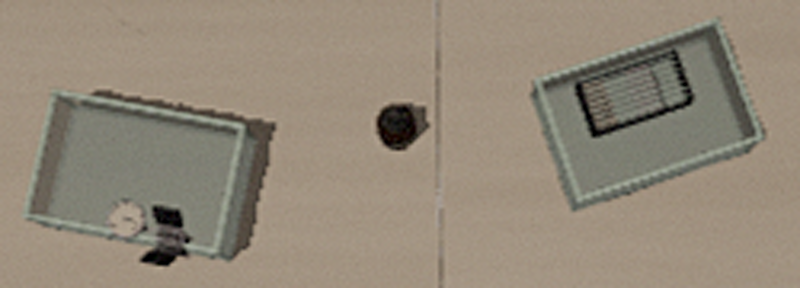

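The crop gives the rim corners of both troughs. The clip's handle tops are at crop (168,215) and (160,257), and the dial is at (127,217), to the left (+y) of the clip as specified.

```bash
cat >> h.py <<'E'
def rel(p,yaw,s=None):
    """shift (cm) and rz (deg) in tool axes from the current pose to TCP p with given yaw, tool down"""
    s=s or state(); r=R.from_euler('xyz',s["tcp_rot"])
    d=r.inv().apply(np.array(p)-s["eef_pos"])/10
    t=(r.inv()*R.from_euler('xyz',[np.pi,0,yaw])).as_rotvec(degrees=True)
    return d.round(2),t.round(1)
E
python3 - <<'E'
from h import *
m=camera_model("top")
f=lambda u,v,z:ray(m,(172+u/3.2,165+v/3.2),z)
e=[f(*q,70)[:2] for q in [(55,93),(245,125),(220,252),(27,217)]]
s=[f(*q,70)[:2] for q in [(537,85),(718,22),(762,138),(577,205)]]
for n,c in (("empty",e),("slides",s)):
    c=np.array(c); ax=c[0]+c[1]-c[2]-c[3]; ay=c[0]+c[3]-c[1]-c[2]
    print(n,c.round(),"center",c.mean(0).round(),"yaw",np.arctan2(ax[1],ax[0]),np.arctan2(-ay[0],ay[1]),"size",np.linalg.norm(ax)/2,np.linalg.norm(ay)/2)
a,b=f(168,215,119),f(160,257,119); print("handles",a,b,(a+b)/2,np.linalg.norm(a-b)); print("dial",f(127,217,94.5))
p=((a+b)/2)[:2]
print(rel([500,-250,404],-1.0),rel([p[0],p[1],380],-.16))
E
```

```text
empty [[583. 249.]
 [556. 105.]
 [460. 123.]
 [489. 267.]] center [522. 186.] yaw -0.18862905728247772 -0.19188738813105422 size 96.61665713401746 146.89781310600318
slides [[ 583. -117.]
 [ 629. -257.]
 [ 539. -286.]
 [ 490. -144.]] center [ 560. -201.] yaw 0.2995239459405625 0.3259351941034193 size 95.64797946128397 148.43604585490064
handles [482.49670679 152.80423003 119.        ] [452.51412927 158.04352492 119.        ] [467.50541803 155.42387748 119.        ] 30.436904664251195
dial [484.52693982 187.27233354  94.5       ]
(array([-23.81, -40.35,   0.05]), array([ -0. ,   0.1, -15.5])) (array([-63.49, -49.25,   2.49]), array([ -0. ,   0. , -63.6]))
```

Emit:
arm_command([
  [-23.8,-40.4,0,0,0,-65.2],
  [-23.8,-40.4,0,0,0,-65.2],
  [-23.8,-40.4,0,0,0,-65.2],
  [-23.8,-40.4,0,0,0,-65.2],
  [-23.8,-40.4,0,0,0,-65.2],
  [-23.8,-40.4,0,0,0,-65.2],
  [-23.8,-40.4,0,0,0,-65.2],
  [-23.8,-40.4,0,0,0,-65.2],
  [-23.8,-40.4,0,0,0,-65.2],
  [-23.8,-40.4,0,0,0,-65.2],
  [-28,-41.5,0.2,0,0,-61.9],
  [-32,-42.3,0.4,0,0,-61.9],
])

```text
t: 1.1
eef_pos: [489.2, -207.3, 401.9]
tcp_rot: [3.142, -0.0, -0.193]
ft_force: [-0.3, -0.2, -0.4]
opening: 1.002
```

```bash
python3 - <<'E'
from h import *
s=state(); print(s["t"],s["eef_pos"],s["tcp_rot"]); print(rel([467.5,155.4,345],-.19))
E
```

```text
1.1 [ 489.17348443 -207.26940014  401.88461881] [ 3.14151375e+00 -4.82334413e-04 -1.92529338e-01]
(array([ -9.07, -35.18,   5.68]), array([ 0. , -0. , -0.1]))
```

Emit:
arm_command([
  [-9.1,-35.2,2,0,0,0],
  [-9.1,-35.2,2,0,0,0],
  [-9.1,-35.2,2,0,0,0],
  [-9.1,-35.2,2,0,0,0],
  [-9.1,-35.2,2,0,0,0],
  [-9.1,-35.2,2,0,0,0],
  [-9.1,-35.2,2,0,0,0],
  [-9.1,-35.2,2,0,0,0],
  [-9.1,-35.2,4,0,0,0],
  [-9.1,-35.2,5.7,0,0,0],
  [-9.1,-35.2,5.7,0,0,0],
  [-9.1,-35.2,5.7,0,0,0],
])

```text
t: 2.1
eef_pos: [464.5, 154.1, 344.9]
tcp_rot: [3.141, 0.002, -0.189]
ft_force: [0.6, -0.3, -0.2]
opening: 1.0
```

```bash
python3 - <<'E'
from h import *
s=state(); print(s["t"],s["eef_pos"],s["tcp_rot"]); m=camera_model("wrist"); print(m)
im=read_camera("wrist")[:,:,::-1]; cv2.imwrite("pics/w1.png",im)
# predicted pixels
Rz=np.array([[np.cos(-.19),-np.sin(-.19)],[np.sin(-.19),np.cos(-.19)]])
for n,q,z in [("htop+",(20,0),121),("htop-",(-20,0),121),("dial",(9.5,34),94.5)]:
    print(n,proj(m,[*(np.array([467.5,155.4])+Rz@q),z]).round())
E
```

```text
2.1 [464.54597633 154.09780289 344.88370866] [ 3.14067868e+00  1.87411536e-03 -1.88894490e-01]
{'K': array([[333.00624223,   0.        , 325.99730982],
       [  0.        , 333.00624223, 200.10277056],
       [  0.        ,   0.        ,   1.        ]]), 'xyz': array([477.66232968, 221.07382972, 325.25279085]), 'rotation': array([-0.24482645,  0.00253569, -0.1883122 ])}
htop+ [361. 223.]
htop- [299. 223.]
dial [344. 165.]
```

View pics/w1.png

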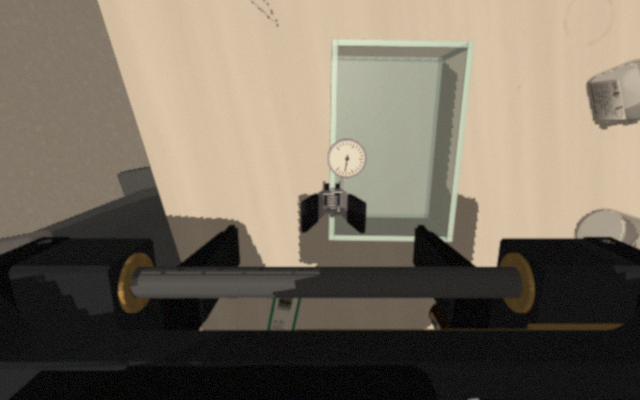

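The wrist view shows the handle tops with outer edges at u=300 and 366, v about 195 to 231. The dial is at (347,158), and the empty trough's rim corners are at (332,40), (474,42), (452,241) and (330,240).

```bash
python3 - <<'E'
from h import *
m=camera_model("wrist"); im=cv2.imread("pics/w1.png")
g=im.max(2); w=g[175:236,290:375]
k=(w<45).astype(np.uint8); n,l,st,c=cv2.connectedComponentsWithStats(k)
for i in range(1,n):
    if st[i,4]>60: print(st[i]+[290,175,0,0,0],c[i]+[290,175])
for v in (190,197,204,211,218,225,232): print(v,''.join('#' if x<45 else '+' if x<80 else '.' for x in g[v,290:375]))
c=np.array([ray(m,q,70)[:2] for q in [(332,40),(474,42),(452,241),(330,240)]])
print(c.round(1)); a=c[0]-c[3]; print("wall yaw",np.arctan2(-a[0],a[1]))
d=ray(m,(347,158),94.5)[:2]; print("dial",d)
y=-.19; Rz=np.array([[np.cos(y),-np.sin(y)],[np.sin(y),np.cos(y)]])
print("clip from dial",d-Rz@[9.5,34],"wall mid pt at same y from corners", c[3]+Rz@[2,0])
print("handles",ray(m,(300,213),121),ray(m,(366,213),121))
E
```

```text
[301 195  18  37 493] [309.45030426 212.17647059]
[347 195  18  38 524] [355.92366412 213.25763359]
190 ...................................++++..............................................
197 .................++##########++++.+#+..........+++........#######++..................
204 ...........+#################++++++++..........+++.......+#################+.........
211 ...........+################++++++++++++++++++.....++++++##################+.........
218 ...........+################++.........................++##################+.........
225 ...........+###########+....................................++#############+.........
232 ............++++.....................................................++###+..........
[[491.9 271.9]
 [590.4 251.6]
 [560.4 104.8]
 [462.7 124.4]]
wall yaw -0.1959063379742674
dial [486.9408605  190.84117128]
clip from dial [471.19061784 159.24718679] wall mid pt at same y from corners [464.61784229 124.02187893]
handles [450.24548543 165.2335151  121.        ] [491.77420266 157.28532026 121.        ]
```

```bash
python3 - <<'E'
from h import *
print(rel([471.2,160,286],-.192))
E
```

```text
(array([ 0.51, -0.75,  5.96]), array([0. , 0. , 0.1]))
```

Emit:
arm_command([
  [0.5,-0.75,1,0,0,0.1],
  [0.5,-0.75,3,0,0,0.1],
  [0.5,-0.75,5,0,0,0.1],
  [0.5,-0.75,5.95,0,0,0.1],
  [0.5,-0.75,5.95,0,0,0.1],
  [0.5,-0.75,5.95,0,0,0.1],
  [0.5,-0.75,5.95,0,0,0.1],
], jaw=6.0)

```text
t: 2.73
eef_pos: [471.3, 160.3, 286.6]
tcp_rot: [-3.141, -0.001, -0.192]
ft_force: [-0.1, -0.1, 0.6]
opening: 0.639
```

```bash
python3 - <<'E'
from h import *
s=state(); print(s["eef_pos"],s["ft_force"],s["opening"]); print(rel([471.2,160,286],-.192))
im=read_camera("wrist")[:,:,::-1]; cv2.imwrite("pics/w2.png",im)
E
```

```text
[471.32199253 160.27657624 286.6024564 ] [-0.08696595 -0.1115816   0.61644127] 0.6393054641772768
(array([-0.01,  0.03,  0.06]), array([-0. , -0.1,  0. ]))
```

View pics/w2.png

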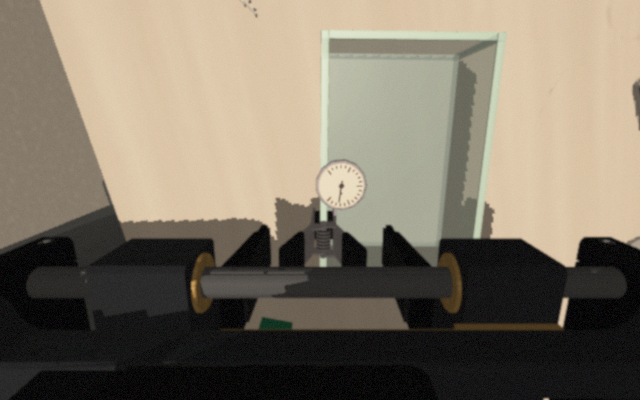

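The fingers stand either side of the handles, with inner edges at u=271 and 383 (middle 327). The handles span about 279 to 366 and the wall is at 325, so I shift about 1.5 mm along −x and squeeze.

Emit:
arm_command([
  [-0.15,0,0.05,0,0,0],
  [-0.15,0,0.05,0,0,0],
  [-0.15,0,0.05,0,0,0],
])

```text
t: 3.03
eef_pos: [469.3, 160.7, 285.7]
tcp_rot: [-3.141, -0.001, -0.191]
ft_force: [-0.3, 0.4, 0.5]
opening: 0.631
```

Emit:
arm_command([
  [0,0,0,0,0,0],
  [0,0,0,0,0,0],
  [0,0,0,0,0,0],
  [0,0,0,0,0,0],
  [0,0,0,0,0,0],
  [0,0,0,0,0,0],
], jaw=3.6)

```text
t: 3.53
eef_pos: [469.4, 160.7, 285.2]
tcp_rot: [3.141, 0.0, -0.191]
ft_force: [-0.4, -0.1, -0.1]
opening: 0.383
```

Emit:
arm_command([
  [0,0,0,0,0,0],
  [0,0,0,0,0,0],
  [0,0,0,0,0,0],
  [0,0,0,0,0,0],
  [0,0,0,0,0,0],
  [0,0,0,0,0,0],
  [0,0,0,0,0,0],
  [0,0,0,0,0,0],
], jaw=1.8)

```text
t: 4.2
eef_pos: [469.4, 160.7, 285.3]
tcp_rot: [3.142, -0.0, -0.191]
ft_force: [-0.4, -0.4, -0.7]
opening: 0.19
```

```bash
python3 - <<'E'
from h import *
s=state(); print(s["eef_pos"],s["ft_force"],s["opening"]*95.1)
im=read_camera("wrist")[:,:,::-1]; cv2.imwrite("pics/w3.png",im)
E
```

```text
[469.40857442 160.71000829 285.25154278] [-0.4206345  -0.38926623 -0.65047036] 18.06674962193808
```

View pics/w3.png

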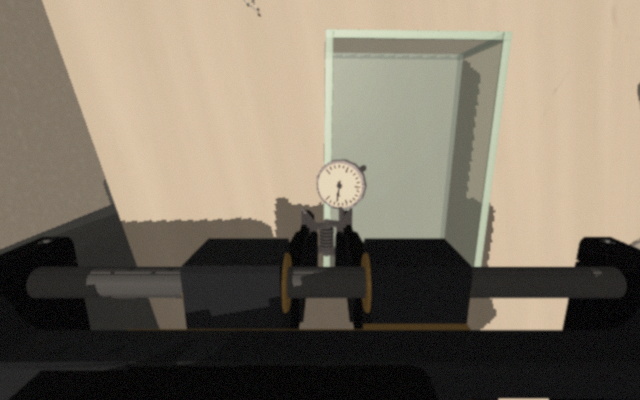

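Squeezed fully (18.1 mm) with small forces and the trough undisturbed. The coil at (327,240) is midway between the fingers. Lifting.

Emit:
arm_command([
  [0,0,0,0,0,0],
  [0,0,-0.5,0,0,0],
  [0,0,-1.5,0,0,0],
  [0,0,-3,0,0,0],
  [0,0,-5,0,0,0],
  [0,0,-7,0,0,0],
  [0,0,-9,0,0,0],
  [0,0,-11,0,0,0],
  [0,0,-12,0,0,0],
  [0,0,-12,0,0,0],
], jaw=1.7)

```text
t: 5.08
eef_pos: [469.3, 160.7, 408.3]
tcp_rot: [-3.14, -0.004, -0.191]
ft_force: [0.6, -0.1, -0.3]
opening: 0.185
```

```bash
python3 - <<'E'
from h import *
s=state(); print(s["eef_pos"],s["ft_force"],s["opening"]*95.1); print(rel([523.5,-230,405],.31))
E
```

```text
[469.29317031 160.74794244 408.25373433] [ 0.56386357 -0.08295617 -0.32713205] 17.566913215567673
(array([12.75, 37.33,  0.32]), array([ -0. ,  -0.3, -28.7]))
```

Emit:
arm_command([
  [1,3,0.1,0,0,-3],
  [2.3,6.6,0.1,0,0,-6],
  [3.5,10.2,0.1,0,0,-9],
  [4.7,13.8,0.2,0,0,-12],
  [6,17.5,0.2,0,0,-15],
  [7.2,21.2,0.2,0,0,-18],
  [8.5,25,0.2,0,0,-21],
  [9.8,28.7,0.2,0,0,-24],
  [11,32.3,0.2,0,0,-27],
  [12,35.2,0.2,0,0,-28.7],
  [12.75,37.3,0.2,0,0,-28.7],
  [12.75,37.3,0.2,0,0,-28.7],
])

```text
t: 6.08
eef_pos: [523.7, -233.4, 402.5]
tcp_rot: [3.141, 0.0, 0.306]
ft_force: [-0.3, 0.7, -0.3]
opening: 0.184
```

Emit:
arm_command([
  [0,0,0,0,0,0],
  [0,0,0,0,0,0],
  [0,0,0,0,0,0],
])

```text
t: 6.33
eef_pos: [523.5, -228.7, 403.2]
tcp_rot: [-3.141, 0.0, 0.31]
ft_force: [-0.2, -1.1, 0.4]
opening: 0.181
```

```bash
python3 - <<'E'
from h import *
s=state(); print(s["t"],s["eef_pos"],s["tcp_rot"],s["ft_force"],s["opening"]*95.1)
im=read_camera("wrist")[:,:,::-1]; cv2.imwrite("pics/w4.png",im)
E
```

```text
6.3333 [ 523.52042742 -228.67623078  403.23565574] [-3.14120447e+00  2.73624447e-04  3.10355990e-01] [-0.24904023 -1.12729002  0.35829523] 17.24502298597359
```

View pics/w4.png

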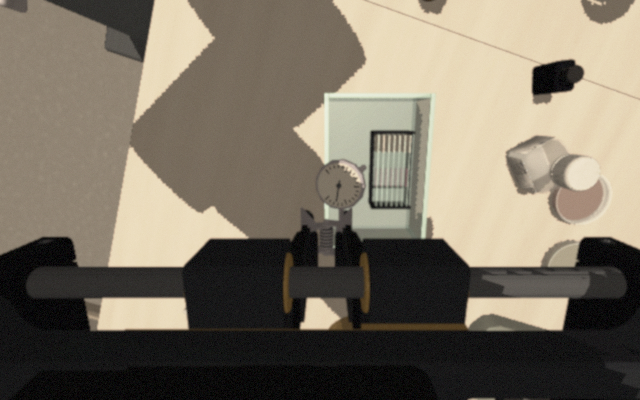

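The clip is held as before (dial at (341,184)). The slides trough's rim shows corners at (325,95) and (434,95), with the near wall at u of about 325 to 330 and the rack at (391,170).

```bash
python3 - <<'E'
from h import *
m=camera_model("wrist"); s=state(); im=cv2.imread("pics/w4.png")
for v in (100,115,130,145,155,210,220,230): print(v,[tuple(int(z) for z in p) for p in im[v,320:336]][::1] if v in(130,) else im[v,320:338,2].tolist(), im[v,418:438,2].tolist())
Rt=R.from_euler('xyz',s["tcp_rot"])
for n,uv in [("c1",(325,94)),("c2",(434,94)),("c3",(427,238))]:
    p=ray(m,uv,70); print(n,p.round(1),(Rt.inv().apply(p-s["eef_pos"])).round(1))
E
```

```text
100 [121, 119, 120, 133, 189, 224, 228, 226, 209, 181, 170, 171, 167, 166, 169, 166, 167, 167] [124, 130, 131, 142, 142, 146, 150, 152, 155, 156, 157, 164, 178, 205, 221, 222, 221, 225, 230, 232]
115 [236, 236, 235, 235, 234, 234, 233, 229, 218, 201, 199, 199, 198, 199, 196, 199, 196, 199] [107, 104, 113, 116, 140, 155, 161, 160, 158, 158, 167, 186, 211, 221, 221, 222, 227, 230, 233, 234]
130 [(189, 220, 234), (186, 218, 233), (186, 216, 233), (191, 221, 234), (205, 229, 233), (216, 234, 231), (220, 237, 232), (215, 233, 227), (197, 222, 216), (179, 202, 196), (177, 198, 196), (173, 193, 191), (172, 193, 191), (172, 193, 192), (175, 196, 194), (174, 195, 193)] [107, 111, 125, 145, 159, 161, 160, 160, 160, 163, 189, 214, 222, 220, 220, 225, 229, 233, 231, 231]
145 [231, 232, 231, 231, 229, 230, 229, 225, 214, 194, 190, 186, 192, 191, 189, 189, 192, 191] [112, 130, 149, 158, 160, 160, 159, 156, 160, 186, 217, 221, 220, 221, 226, 231, 233, 233, 233, 233]
155 [229, 231, 231, 231, 230, 228, 227, 225, 209, 191, 189, 189, 188, 190, 186, 192, 189, 189] [113, 136, 154, 158, 158, 156, 157, 159, 174, 199, 219, 220, 219, 226, 232, 232, 233, 232, 233, 233]
210 [114, 116, 118, 126, 158, 200, 220, 217, 199, 183, 180, 184, 181, 181, 183, 180, 181, 172] [159, 161, 157, 159, 169, 192, 213, 219, 218, 225, 231, 234, 234, 232, 234, 235, 234, 234, 234, 234]
220 [113, 117, 112, 103, 97, 98, 103, 104, 104, 105, 109, 113, 119, 121, 130, 132, 135, 134] [108, 108, 109, 122, 175, 205, 213, 204, 175, 139, 119, 119, 133, 163, 197, 224, 233, 237, 235, 236]
230 [80, 73, 72, 66, 71, 67, 64, 68, 69, 67, 71, 63, 74, 100, 111, 106, 86, 77] [105, 107, 120, 171, 205, 213, 207, 179, 146, 125, 120, 117, 122, 131, 168, 215, 231, 234, 235, 234]
c1 [ 496.1 -144.6   70. ] [ -0.4 -88.4 333.4]
c2 [ 589.5 -114.5   70. ] [ 97.6 -88.4 333.3]
c3 [ 635.1 -244.2   70. ] [101.5  48.9 333.3]
```

Emit:
arm_command([
  [0.05,0,1.5,0,0,0],
  [0.05,0,4,0,0,0],
  [0.05,0,6.5,0,0,0],
  [0.05,0,8.3,0,0,0],
  [0.05,0,8.3,0,0,0],
  [0.05,0,8.3,0,0,0],
  [0.05,0,8.3,0,0,0],
  [0.05,0,8.3,0,0,0],
])

```text
t: 7.05
eef_pos: [524.4, -229.4, 321.8]
tcp_rot: [3.14, -0.001, 0.31]
ft_force: [0.3, 0.5, -0.3]
opening: 0.181
```

```bash
python3 - <<'E'
from h import *
s=state(); print(s["t"],s["eef_pos"],s["tcp_rot"],s["ft_force"],s["opening"]*95.1)
m=camera_model("wrist"); im=read_camera("wrist")[:,:,::-1]; cv2.imwrite("pics/w5.png",im)
for v in (60,90,110,140,220): print(v,im[v,312:344,0].tolist())
E
```

```text
7.05 [ 524.36783562 -229.4028483   321.75863221] [ 3.13986203e+00 -1.48742582e-03  3.09904423e-01] [ 0.26372073  0.48968487 -0.32618271] 17.210782513620472
60 [96, 95, 95, 97, 97, 91, 94, 94, 93, 96, 94, 97, 94, 96, 95, 94, 96, 96, 97, 94, 93, 94, 95, 94, 97, 94, 95, 92, 93, 90, 94, 95]
90 [93, 93, 97, 97, 93, 94, 97, 96, 100, 129, 181, 216, 220, 222, 218, 205, 173, 144, 135, 134, 132, 135, 135, 137, 132, 133, 131, 130, 134, 132, 132, 133]
110 [94, 95, 95, 94, 93, 92, 95, 95, 96, 124, 181, 221, 228, 226, 225, 218, 201, 189, 184, 182, 185, 186, 184, 186, 185, 185, 183, 186, 183, 185, 185, 181]
140 [95, 92, 93, 94, 93, 97, 95, 94, 97, 122, 179, 218, 224, 224, 221, 214, 197, 182, 180, 180, 177, 178, 182, 179, 177, 177, 177, 180, 178, 180, 178, 179]
220 [75, 72, 80, 92, 93, 95, 95, 95, 98, 114, 160, 164, 123, 98, 93, 93, 96, 96, 101, 104, 105, 111, 118, 123, 124, 120, 101, 84, 80, 73, 75, 75]
```

View pics/w5.png

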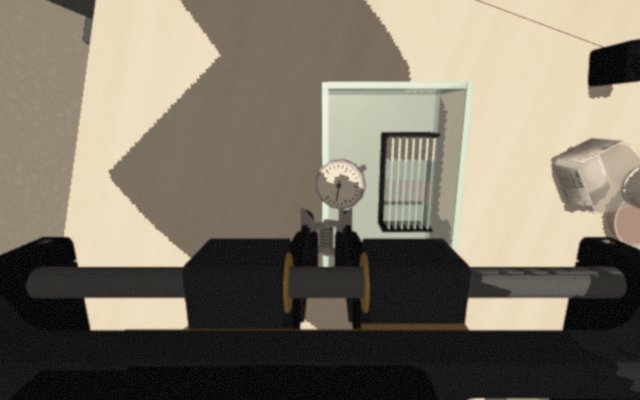

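The wall is centred at u=325, i.e. about 0.5 mm off the tool plane and parallel to it. The dial and stem side is over the free strip, with the rack at u≥380. Lowering slowly.

Emit:
arm_command([
  [-0.05,0,0.5,0,0,0],
  [-0.05,0,1,0,0,0],
  [-0.05,0,1.5,0,0,0],
  [-0.05,0,2,0,0,0],
  [-0.05,0,2.5,0,0,0],
  [-0.05,0,3,0,0,0],
  [-0.05,0,3.4,0,0,0],
  [-0.05,0,3.7,0,0,0],
  [-0.05,0,3.7,0,0,0],
  [-0.05,0,3.7,0,0,0],
])

```text
t: 7.93
eef_pos: [523.7, -229.8, 283.2]
tcp_rot: [-3.141, 0.0, 0.31]
ft_force: [0.3, -0.3, -0.3]
opening: 0.184
```

Emit:
arm_command([
  [0,0,0.1,0,0,0],
  [0,0,0.15,0,0,0],
  [0,0,0.15,0,0,0],
  [0,0,0.15,0,0,0],
])

```text
t: 8.27
eef_pos: [523.6, -229.7, 281.9]
tcp_rot: [3.141, -0.0, 0.31]
ft_force: [-0.2, 0.2, -0.2]
opening: 0.183
```

Emit:
arm_command([
  [0,0,0,0,0,0],
  [0,0,0,0,0,0],
  [0,0,0,0,0,0],
  [0,0,0,0,0,0],
  [0,0,0,0,0,0],
  [0,0,0,0,0,0],
], jaw=3.2)

```text
t: 8.77
eef_pos: [523.6, -229.8, 281.8]
tcp_rot: [3.141, -0.0, 0.31]
ft_force: [-0.7, -0.0, -0.9]
opening: 0.339
```

Emit:
arm_command([
  [0,0,0,0,0,0],
  [0,0,0,0,0,0],
  [0,0,0,0,0,0],
  [0,0,0,0,0,0],
  [0,0,0,0,0,0],
  [0,0,0,0,0,0],
  [0,0,0,0,0,0],
], jaw=6.0)

```text
t: 9.35
eef_pos: [523.6, -229.7, 281.8]
tcp_rot: [3.141, -0.0, 0.31]
ft_force: [-0.4, -0.1, 0.3]
opening: 0.627
```

```bash
python3 - <<'E'
from h import *
s=state(); print(s["t"],s["eef_pos"],s["ft_force"],s["opening"]*95.1)
im=read_camera("wrist")[:,:,::-1]; cv2.imwrite("pics/w6.png",im)
E
```

```text
9.35 [ 523.63649452 -229.73713287  281.82441146] [-0.36715802 -0.1291228   0.25568112] 59.64855334818941
```

View pics/w6.png

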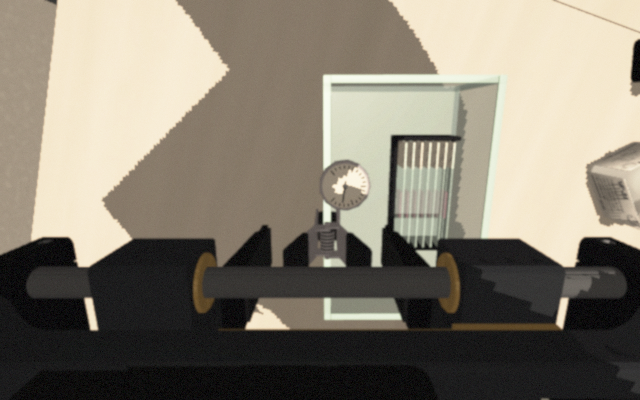

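The clip has closed on the near wall. Its coil is at (327,240), the handles have flared again to about u=284–371, and the fingers are clear of them. Retreating straight up.

Emit:
arm_command([
  [0,0,-1,0,0,0],
  [0,0,-3,0,0,0],
  [0,0,-6,0,0,0],
  [0,0,-9,0,0,0],
  [0,0,-12,0,0,0],
  [0,0,-14,0,0,0],
  [0,10,-14,0,0,0],
  [0,10,-14,0,0,0],
  [0,10,-14,0,0,0],
  [0,10,-14,0,0,0],
  [0,10,-14,0,0,0],
])

```text
t: 10.32
eef_pos: [553.9, -325.5, 421.9]
tcp_rot: [-3.141, 0.0, 0.308]
ft_force: [0.1, 0.2, -0.1]
opening: 0.63
```

```bash
python3 - <<'E'
from h import *
s=state(); print(s["t"],s["eef_pos"],s["ft_force"],s["opening"]*95.1)
m=camera_model("wrist"); w=read_camera("wrist")[:,:,::-1]
t=read_camera("top")[:,:,::-1]; c=cv2.resize(t[165:255,172:422],None,fx=2.56,fy=2.56,interpolation=cv2.INTER_CUBIC)
cv2.imwrite("pics/f1.png",np.vstack([w[:330],c]))
# change in the top picture of the empty trough's far part / rack / bystanders
y=.31; Rz=np.array([[np.cos(y),-np.sin(y)],[np.sin(y),np.cos(y)]])
p=np.array([523.6,-229.7])
for n,q,z in [("body",(0,0),121),("dial",(9.5,34),91),("tip",(9.5,34),16.5)]: print(n,proj(m,[*(p+Rz@q),z]).round())
E
```

```text
10.3167 [ 553.85831884 -325.54442102  421.9144845 ] [ 0.10827104  0.22848496 -0.1409277 ] 59.92944406433115
body [326.  75.]
dial [337.  38.]
tip [335.  54.]
```

View pics/f1.png

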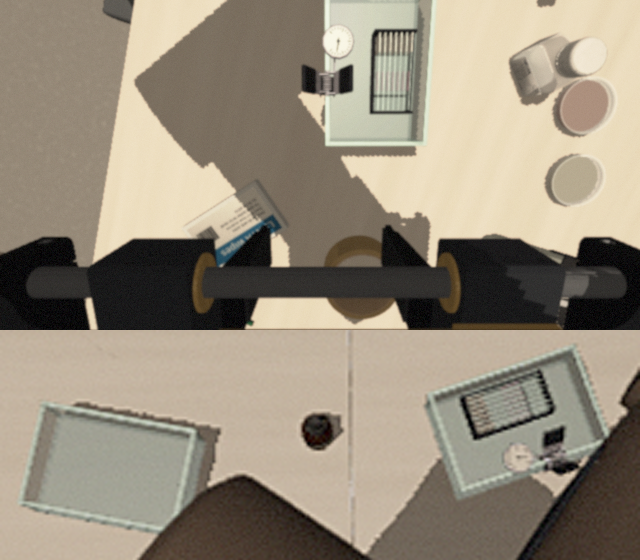

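The final views show the clip upright on the near wall at (327,80) with the dial inside at (338,41), against predictions of (326,75) and (337,38). The stem side is well clear of the rack (u≥372). The corners of both troughs and the rack are at their original top-view pixels, to within about 1 px.

```bash
python3 -c "
from cell import *
print(job_done())"
```

```text
the job is handed in; nothing more can be done
None
```

The thermometer clip is now on the near (−x) wall of the trough that holds the slides, stem inside, and the job is handed in at about 10.4 s. I squeezed the clip open, lifted it off the empty trough, and lowered it about 3.5 mm deeper than it was found. Then I opened the fingers so it closed and gripped the glass by itself, and backed the arm away.

**Checks that passed:**
- **Position:** the clip stands upright on the rim, with handles and dial within 3–5 px of where I predicted them.
- **Slides:** by calculation the stem hangs about 38 mm from the rack. The final pictures show the dial over the free strip.
- **Troughs and rack:** both troughs and the rack are within about 1 px of their starting places in the top view.
- **Forces:** the wrist force readings stayed around 1 N at the ends of the moves, and I saw no contact when lowering the clip.

**Not directly checked:**
- **Stem tip:** it cannot be seen in the pictures. From the tool height I estimate it is about 12 mm above the trough's floor.
- **Bystanders:** I only looked at those in the last views, and they appeared untouched. The arm hid part of the top view, including the carton.

One disagreement: the top camera put positions about 4–6 mm off from the wrist camera, so I used the wrist camera for the grasp and the placing.

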